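# Ready the coaster dispenser for a refill

### The arm

A 6-joint arm with a two-finger parallel gripper is mounted at the origin on the work surface. World frame = base frame: x ahead of the robot, y to its left, z up, the work surface at z = 0. Lengths are in m, angles in rad, forces in N, time in s.
With the tool pointing down it reaches from about 0.35 to 0.925 m from the base axis. Payload 6.4 kg.
Tool frame: the origin (TCP) lies at the very end of the fingers, on their centre line; the grasp point (between the pads) lies 19 mm behind it (ctrl.grip_depth is the distance from the TCP to the grasp point, in m); z points along the fingers, y is the line along which they close (so a half turn about z gives the same grasp; the last joint's range is limited). The gripper opens to 85 mm and grips with 20 to 120 N. Pads are 22 mm wide; open, the fingers measure 114 mm over their backs; the gripper's body (76 mm by 85 mm) begins 54 mm behind the grasp point. The pads swing forward as they close: fully open they stand 13 mm farther back than shut.
Start: joints at [-1.294, 0.245, 1.558, -0, 1.339, -0.174], TCP at [0.283, -0.585, 0.231] pointing down, gripper open.
Joint ranges: [-3.13, 3.13], [-1.02, 2.26], [0.13, 2.54], [-0.95, 4.09], [0.21, 2.88], [-2.74, 2.74]. Speed limits (rad/s): [2.57, 2.57, 3.14, 3.14, 3.14, 3.14].

### API

Orientations are given as a unit quaternion [w, x, y, z].
In Python, from plant import ctrl gives the robot as it stands.
- The arm moves only by the tool servo_tool, never from a script. Its argument "targets" is a list of rows, each an object of numbers: "tx", "ty", "tz": the shift along the tool's x, y, z in mm; "spin": the turn about the tool's z in degrees. In form: [{"tx": .., "ty": .., "tz": .., "spin": ..}, ...]. A call has 1 to 12 rows; each row shifts and turns the commanded pose from where the row before left it, along the tool's axes as they then stand; what a row does not reach is not made up. A row lasts 1/8 s, in which the tool goes at most 62.5 mm and 10.7 degrees, less where a joint would pass 70% of its speed; a pose out of reach is approached as far as the arm can. A call is refused whole if a number of a shift passes 62.5 or a number of a turn 10.7, either way. A call with a gripper value outside its range is refused whole. "fingers" is the closure in counts, from 0 (fully open) to 255 (shut), set as the call begins (left out, the last holds). The fingers move at their own pace and stop on an object; "newtons" is the grip in N (left out, the last holds). Time passes only in rows, so rows that do not move let the fingers close. It gives the time, the measured TCP pose, the force, the opening and the grip force at its end, in the units of the state.
- ctrl.read_state(): the state, without advancing time (a new reading comes with each control period).
- ctrl.snapshot(name): name is "scene" or "top" or "wrist"; returns a dict with "color" (384x512x3 uint8, blue, green, red), "intrinsics" (3x3 intrinsics, pixels), "R" (3x3) and "t" (3): a world point X has camera coordinates R X + t. Camera axes: x right, y down, z forward; pixel columns grow to the right and rows downward; lengths in m; the calibration is good to about 2 mm. The wrist camera is an equidistant fisheye: a pixel r from the principal point sees the ray r / f radians off the axis. A picture is of the moment at which its call begins. There is no depth.
- ctrl.finish_job(): hands the job in; it is judged then, once.
The state is a dict: "time": time; "joint_pos": joint angles; "joint_velocities": joint speeds; "joint_efforts": joint torques, N m; "tool_pos": TCP position; "eef_rot": TCP orientation; "wrist_force": force on the tool from outside, world axes, zero at the start; "torque": the same for the moment, N m; "grip_width": finger opening in m; "gripper_force": force on a finger pad.
Only numpy, scipy, OpenCV 4.12 (cv2) and the standard library are available. Lean on these libraries where they do the work, as an engineer would, in place of code of your own. Each camera call takes 0.05 s, during which the arm holds its last target. There are 200 camera calls.

### The job

Get the coaster dispenser ready for the next pack: first crank its handwheel until the pointer of the side guide stands at the small clip on the front lip (move the guide only by the wheel), then pull the spring-loaded pusher back by its upright grip until its pointer stands over the clip on the side wall. Finish while still holding the pusher there against its spring, with both pointers on their clips, so that a waiter can drop the pack in; leave the coasters, bottle and candle cup on the table alone.

Things in the scene. Friction and masses are not known exactly. Their poses are not given: they have to be found in the camera images.
- dispenser: Coaster dispenser, fixed: wooden base board 340 x 250 x 15 mm with a bright metal channel. Origin on the table under the channel; x along the channel to its mouth (away from the robot, give or take yaw), y left, z up. Board x -170 to 170, y -80 to 170 mm. Side wall at y -65, top 60 mm high; front lip at x 147, top 35 mm high; grey gear housing under the handwheel at x 0, y 135.
- wheel_hub (a point): Top centre of the handwheel's hub, 89 mm above the table; the wheel lies flat and turns about the vertical axis through this point. Steel rim of 100 mm diameter (10 mm thick bar, centre height 81 mm), three spokes.
- wheel (a joint): Handwheel angle, rad, 0 to 5.0, growing counterclockwise seen from above; at 0 the crank handle lies in the dispenser's +x direction from the hub. One rad moves the side guide 10 mm (rack and pinion); counterclockwise moves it to the dispenser's +y (wider channel). Friction of 0.1 N m holds it where it is left (2 to 3 N at the handle).
- crank_top (a point): Top centre of the crank handle: upright, black, round, 16 to 20 mm thick, 45 mm tall, from 90 to 135 mm above the table, standing on the wheel 45 mm from its axis. It revolves freely on its own upright pin, so it can be gripped and carried round the wheel's axis without turning the hand.
- guide_tip (a point): Front end of the side guide's pointer, a 4 mm wide bar over the front lip, 41 mm above the table. The guide is a thin upright plate 260 mm long, top 60 mm high, sliding in the dispenser's y only, from y = 15 mm (wheel at 0) to 65 mm. At the start its pointer is always on the -y side of its clip, so the wheel must go counterclockwise.
- guide_clip: Small black clip fixed on the front lip, 8 mm wide along the lip, 27 mm long and sticking out 23 mm in front of the origin. Origin on its centre line, axes parallel to the dispenser's: the guide pointer is set when guide_tip has the same dispenser y as this origin, that is within the clip's 8 mm width.
- pusher (a joint): How far the pusher is pulled back, m: 0 at home (front, where its spring holds it), at most 0.145 (stop). It slides along the dispenser's -x. The spring pulls it home with 4 N at 0 and 50 N/m more (about 9 N at 0.1 m), plus slight friction; let go, it runs home.
- pusher_grip (a point): Top centre of the pusher's upright grip: a black block, 16 mm thick along the dispenser's x, 36 mm wide along its y and 52 mm tall, from 77 to 129 mm above the table, free all round above the channel walls (60 mm).
- pusher_tip (a point): End of the pusher's pointer, a 4 mm wide bar that reaches sideways from the pusher over the fixed side wall, 73 mm above the table; in line (same dispenser x) with the middle of the grip.
- pusher_clip: Small black clip fixed astride the side wall, 12 mm wide along the wall, sticking out 31 mm to the outside. Origin on its centre line, axes parallel to the dispenser's: the pusher is at the mark when pusher_tip has the same dispenser x as this origin, that is within the clip's 12 mm width. It marks a pull of roughly 75 to 120 mm.
- coasters: Bystander: loose strapped pack of square cork coasters, 94 x 94 x 50 mm, on the table on the dispenser's -y side. Origin at the centre of its underside.
- bottle: Bystander: loose green water bottle, 72 mm diameter, 240 mm tall, on the dispenser's +y side. Origin at the centre of its underside.
- tealight: Bystander: loose clay candle cup, 70 mm diameter, 70 mm tall, on the dispenser's -y side. Origin at the centre of its underside.

How it is judged:
By the outcome, as a careful person would: the job done as asked, in the order asked, and still so for the second after the job is handed in, while the arm keeps its last pose, push and grip.
It also fails if it takes over 54 s, if anything falls off the work surface, if the arm or the gripper's body presses on something with over 40 N, if the wrist force passes 120 N, or if a joint passes its speed limit or range.

## Working session

There is one attempt and no reset: what is moved stays moved. The work goes in short steps, Python scripts to look and compute and a tool call to move; the robot and the scene stay as the last step left them, time stands still between calls to the robot, and variables do not carry over. Pictures are saved under pics/ and viewed, at most 10 in all, crops included, and the job is handed in when it is done.

Besides the shell and the picture viewer there is one more tool, called by a JSON object that holds its "op" and its "data", one argument or row to a line. servo_tool: Moves the arm, as the interface text tells. Its arguments: {"type":"object","properties":{"targets":{"type":"array"},"fingers":{"type":"number"},"newtons":{"type":"number"}},"required":["targets"]}

```bash
mkdir -p pics; ls; python3 - <<'E'
from plant import ctrl
import cv2,numpy as np,pickle
d={}
for n in("scene","top"):
    s=ctrl.snapshot(n);d[n]=s;cv2.imwrite(f"pics/{n}0.png",s["color"])
    print(n,s["intrinsics"].tolist(),np.round(-s["R"].T@s["t"],3))
pickle.dump(d,open("s0.pkl","wb"))
st=ctrl.read_state();print(st["time"],st["tool_pos"],st["eef_rot"])
E
```

```text
pics
scene [[363.4910937020203, 0.0, 250.73990404688377], [0.0, 363.4910937020203, 193.54280224367585], [0.0, 0.0, 1.0]] [ 1.094 -0.529  0.748]
top [[414.97680466692947, 0.0, 251.38189266922785], [0.0, 414.97680466692947, 186.401866162124], [0.0, 0.0, 1.0]] [0.379 0.076 1.198]
0.1 [ 0.28305898 -0.58458313  0.23028463] [-8.64838088e-04  9.74704075e-01  2.23497686e-01 -5.36059482e-05]
```

View pics/scene0.png

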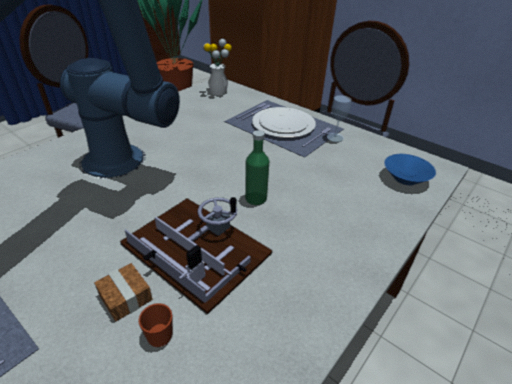

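View pics/top0.png

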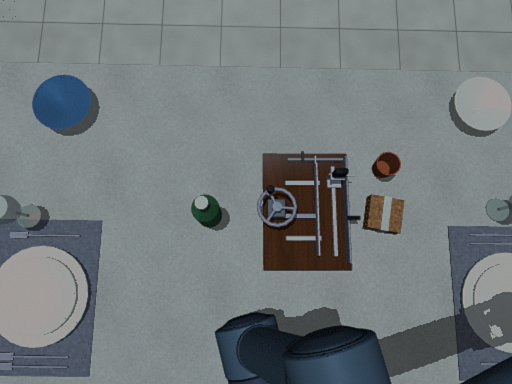

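The scene view shows the dispenser in the middle. In the top view the board spans (263,153)-(351,270), with the wheel hub at about (277,208), the crank at (270,190), the pusher grip at (340,173), the pusher clip at (353,217), the guide clip at (302,155) and the guide pointer at about (316,157). Next I'll enlarge both crops.

```bash
python3 - <<'E'
import cv2,pickle,numpy as np
d=pickle.load(open("s0.pkl","rb"))
t=d["top"]["color"][145:275,255:375];s=d["scene"]["color"][190:310,110:280]
a=cv2.resize(t,None,fx=4.6,fy=4.6,interpolation=cv2.INTER_CUBIC)
cv2.imwrite("pics/topc.png",cv2.convertScaleAbs(a,alpha=1.5))
b=cv2.resize(s,None,fx=4.6,fy=4.6,interpolation=cv2.INTER_CUBIC)
cv2.imwrite("pics/scenec.png",cv2.convertScaleAbs(b,alpha=1.5))
E
```

```text
(no output)
```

View pics/topc.png

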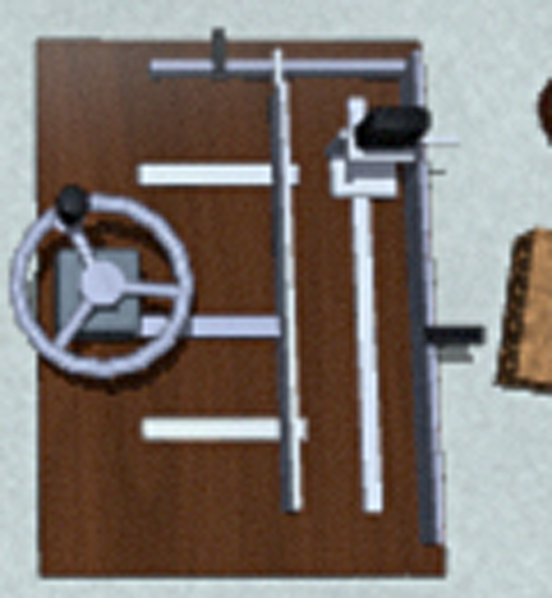

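View pics/scenec.png

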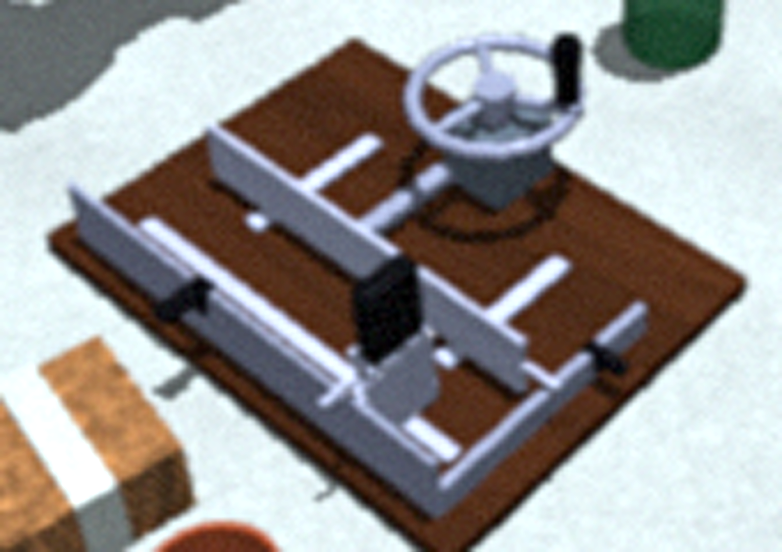

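The top crop, at scale 4.6 and offset (255,145), gives these pixels:
- Hub (103,283) and crank top about (72,202).
- Guide tip (278,50) and guide clip (218,50).
- Pusher tip (458,140) and pusher clip (455,335).
- Board corners (38,38), (40,577) and (445,577).

The scene crop shows the same parts. There the crank top is at (567,40), the grip top at about (388,268) and the guide clip at about (605,357).

```bash
cat >h.py <<'E'
import numpy as np,pickle
def ray(c,uv,z):
    K,R,t=c["intrinsics"],c["R"],c["t"]
    o=-R.T@t; d=R.T@np.linalg.solve(K,[uv[0],uv[1],1]); return o+d*(z-o[2])/d[2]
E
python3 - <<'E'
from h import *
d=pickle.load(open("s0.pkl","rb"))
print(np.round(d["top"]["R"],3))
P={"cFL":(38,38,.015),"cBL":(40,577,.015),"cBR":(445,577,.015),"cFR?":(420,40,.015),"hub":(103,283,.089),"crank":(72,202,.135),"gtip":(278,50,.041),"gclip":(218,50,.04),"ptip":(458,140,.073),"pclip":(455,335,.062),
"guideF":(278,80,.06),"guideB":(294,510,.06),"wallF":(417,55,.06),"wallB":(434,543,.06),"lipL":(151,66,.035),"lipR":(405,66,.035)}
for k,(u,v,z) in P.items(): print(k,np.round(ray(d["top"],((u+.5)/4.6+254.5,(v+.5)/4.6+144.5),z),4))
Q={"hub":(495,83,.089),"crank":(567,40,.135),"gripT":(388,268,.129),"guideclip":(605,357,.035),"cL":(52,240,.015),"cBk":(355,40,.015),"cR":(743,283,.015),"gtip":(557,383,.041),"ptip":(325,400,.073)}
for k,(u,v,z) in Q.items(): print("s",k,np.round(ray(d["scene"],((u+.5)/4.6+109.5,(v+.5)/4.6+189.5),z),4))
E
```

```text
[[ 0.014 -1.     0.016]
 [-0.981 -0.017 -0.195]
 [ 0.195 -0.013 -0.981]]
cFL [0.7161 0.0277 0.015 ]
cBL [0.3766 0.0235 0.015 ]
cBR [ 0.38   -0.2237  0.015 ]
cFR? [ 0.7193 -0.2187  0.015 ]
hub [ 0.5466 -0.0088  0.089 ]
crank [0.5858 0.0124 0.135 ]
gtip [ 0.7037 -0.1224  0.041 ]
gclip [ 0.7032 -0.0847  0.04  ]
ptip [ 0.6402 -0.2255  0.073 ]
pclip [ 0.5226 -0.2225  0.062 ]
guideF [ 0.6792 -0.1188  0.06  ]
guideB [ 0.4175 -0.1241  0.06  ]
wallF [ 0.6967 -0.2053  0.06  ]
wallB [ 0.3995 -0.2064  0.06  ]
lipL [ 0.6934 -0.043   0.035 ]
lipR [ 0.6964 -0.2037  0.035 ]
s hub [ 0.5467 -0.006   0.089 ]
s crank [0.5892 0.0118 0.135 ]
s gripT [ 0.6385 -0.1724  0.129 ]
s guideclip [ 0.7048 -0.0843  0.035 ]
s cL [ 0.3901 -0.2235  0.015 ]
s cBk [0.3831 0.0207 0.015 ]
s cR [0.7176 0.0229 0.015 ]
s gtip [ 0.7007 -0.118   0.041 ]
s ptip [ 0.6393 -0.221   0.073 ]
```

```bash
python3 - <<'E'
from h import *;import cv2
d=pickle.load(open("s0.pkl","rb"))
for n in("top","scene"):
    im=d[n]["color"].astype(int);m=((im[...,1]>im[...,2]+12)&(im[...,1]>im[...,0]+8)).astype(np.uint8)
    k,l,s,c=cv2.connectedComponentsWithStats(m)
    for i in range(1,k):
        if s[i,4]>100:print(n,s[i],c[i])
print(ray(d["top"],(200.5,202.5),.24),ray(d["scene"],(257,199),0),ray(d["scene"],(259,134),.24),ray(d["top"],(208,213),.08))
E
```

```text
top [191 195  30  32 514] [207.22373541 212.27042802]
scene [138   0  43  30 519] [155.69942197   8.62235067]
scene [179   0   9  32 120] [183.7         13.11666667]
scene [ 245  140   25   65 1192] [256.6090604  174.54026846]
[0.52945987 0.18131307 0.24      ] [0.53796157 0.18040735 0.        ] [0.5386949  0.17533388 0.24      ] [0.52608544 0.17754495 0.08      ]
```

{"op": "servo_tool", "data": {
  "targets": [
    {"spin": -10},
    {"spin": -10},
    {"spin": -10},
    {"spin": -10},
    {"spin": -10},
    {"spin": -10},
    {"spin": -5}
  ],
  "fingers": 0
}}

```text
invalid input
```

{"op": "servo_tool", "data": {
  "targets": [
    {"tx": 0, "ty": 0, "tz": 0, "spin": -10},
    {"tx": 0, "ty": 0, "tz": 0, "spin": -10},
    {"tx": 0, "ty": 0, "tz": 0, "spin": -10},
    {"tx": 0, "ty": 0, "tz": 0, "spin": -10},
    {"tx": 0, "ty": 0, "tz": 0, "spin": -10},
    {"tx": 0, "ty": 0, "tz": 0, "spin": -10},
    {"tx": 0, "ty": 0, "tz": 0, "spin": -5}
  ],
  "fingers": 0,
  "newtons": 40
}}

```text
time: 0.98
tool_pos: [0.2831, -0.5847, 0.2306]
eef_rot: [-0.001, 0.701, 0.713, 0.0]
wrist_force: [-0.5, -0.8, 0.5]
grip_width: 0.085
gripper_force: 0.0
```

{"op": "servo_tool", "data": {
  "targets": [
    {"tx": 25, "ty": 13, "tz": 0, "spin": 0},
    {"tx": 50, "ty": 26, "tz": 0, "spin": 0},
    {"tx": 52, "ty": 28, "tz": 0, "spin": 0},
    {"tx": 54, "ty": 29, "tz": 0, "spin": 0},
    {"tx": 54, "ty": 29, "tz": 0, "spin": 0},
    {"tx": 54, "ty": 29, "tz": 0, "spin": 0},
    {"tx": 54, "ty": 29, "tz": 0, "spin": 0},
    {"tx": 54, "ty": 29, "tz": 0, "spin": 0},
    {"tx": 54, "ty": 29, "tz": 0, "spin": 0},
    {"tx": 54, "ty": 29, "tz": 0, "spin": 0},
    {"tx": 50, "ty": 27, "tz": 0, "spin": 0},
    {"tx": 36, "ty": 18, "tz": 0, "spin": 0}
  ]
}}

```text
time: 2.48
tool_pos: [0.59, 0.0128, 0.2308]
eef_rot: [-0.0, 0.701, 0.713, -0.0]
wrist_force: [-0.3, -0.6, -0.2]
grip_width: 0.0854
gripper_force: 0.0
```

```bash
python3 - <<'E'
from plant import ctrl
import cv2
st=ctrl.read_state();print(st["time"],st["tool_pos"],st["eef_rot"])
s=ctrl.snapshot("scene");w=ctrl.snapshot("wrist")
cv2.imwrite("pics/a.png",cv2.hconcat([cv2.resize(s["color"][100:300,80:300],(400,364)),cv2.resize(w["color"],(400,364))]))
E
```

```text
2.475 [0.59001542 0.01281593 0.2307745 ] [-3.30570709e-04  7.01365231e-01  7.12801983e-01 -1.90408615e-04]
```

View pics/a.png

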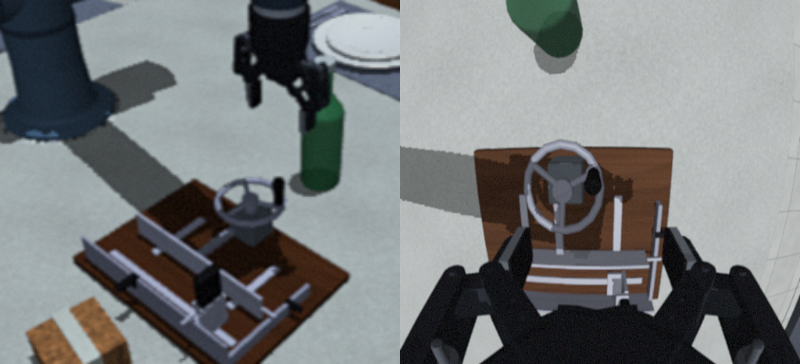

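The wrist view, in the right half, shows the crank handle at (593,180), centred between the fingers, which are at about x=600. Now I'll lower onto the crank and close.

{"op": "servo_tool", "data": {
  "targets": [
    {"tx": 0, "ty": -2, "tz": 20, "spin": 0},
    {"tx": -1, "ty": 0, "tz": 40, "spin": 0},
    {"tx": 0, "ty": 0, "tz": 40, "spin": 0},
    {"tx": 0, "ty": 0, "tz": 20, "spin": 0},
    {"tx": 0, "ty": 0, "tz": 10, "spin": 0},
    {"tx": 0, "ty": 0, "tz": 0, "spin": 0}
  ]
}}

```text
time: 3.32
tool_pos: [0.5877, 0.009, 0.1014]
eef_rot: [0.0, 0.702, 0.712, 0.0]
wrist_force: [0.1, -0.1, 0.2]
grip_width: 0.0855
gripper_force: 0.0
```

{"op": "servo_tool", "data": {
  "targets": [
    {"tx": 0, "ty": 0, "tz": 0, "spin": 0},
    {"tx": 0, "ty": 0, "tz": 0, "spin": 0},
    {"tx": 0, "ty": 0, "tz": 0, "spin": 0},
    {"tx": 0, "ty": 0, "tz": 0, "spin": 0},
    {"tx": 0, "ty": 0, "tz": 0, "spin": 0},
    {"tx": 0, "ty": 0, "tz": 0, "spin": 0},
    {"tx": 0, "ty": 0, "tz": 0, "spin": 0},
    {"tx": 0, "ty": 0, "tz": 0, "spin": 0}
  ],
  "fingers": 255,
  "newtons": 40
}}

```text
time: 4.32
tool_pos: [0.5869, 0.0091, 0.1019]
eef_rot: [-0.001, 0.702, 0.712, -0.001]
wrist_force: [-6.2, -1.8, 5.8]
grip_width: 0.0182
gripper_force: 39.0
```

```bash
python3 - <<'E'
import numpy as np
a=np.radians(24.9+206/24*np.arange(25))
for i in range(24): print(i,"tx %.1f ty %.1f"%(45*(np.sin(a[i+1])-np.sin(a[i])),45*(np.cos(a[i+1])-np.cos(a[i]))))
E
```

```text
0 tx 5.9 ty -3.3
1 tx 5.3 ty -4.1
2 tx 4.6 ty -4.9
3 tx 3.9 ty -5.5
4 tx 3.0 ty -6.0
5 tx 2.1 ty -6.4
6 tx 1.1 ty -6.6
7 tx 0.1 ty -6.7
8 tx -0.9 ty -6.7
9 tx -1.9 ty -6.5
10 tx -2.8 ty -6.1
11 tx -3.7 ty -5.6
12 tx -4.5 ty -5.0
13 tx -5.2 ty -4.3
14 tx -5.8 ty -3.4
15 tx -6.2 ty -2.5
16 tx -6.5 ty -1.6
17 tx -6.7 ty -0.6
18 tx -6.7 ty 0.4
19 tx -6.6 ty 1.4
20 tx -6.3 ty 2.4
21 tx -5.9 ty 3.3
22 tx -5.3 ty 4.1
23 tx -4.6 ty 4.9
```

{"op": "servo_tool", "data": {
  "targets": [
    {"tx": 5.9, "ty": -3.3, "tz": 0, "spin": 0},
    {"tx": 5.3, "ty": -4.1, "tz": 0, "spin": 0},
    {"tx": 4.6, "ty": -4.9, "tz": 0, "spin": 0},
    {"tx": 3.9, "ty": -5.5, "tz": 0, "spin": 0},
    {"tx": 3, "ty": -6, "tz": 0, "spin": 0},
    {"tx": 2.1, "ty": -6.4, "tz": 0, "spin": 0}
  ]
}}

```text
time: 5.08
tool_pos: [0.5575, 0.0342, 0.1019]
eef_rot: [0.001, 0.702, 0.712, 0.001]
wrist_force: [0.7, -3.1, 5.1]
grip_width: 0.018
gripper_force: 39.3
```

{"op": "servo_tool", "data": {
  "targets": [
    {"tx": 1.1, "ty": -6.6, "tz": 0, "spin": 0},
    {"tx": 0.1, "ty": -6.7, "tz": 0, "spin": 0},
    {"tx": -0.9, "ty": -6.7, "tz": 0, "spin": 0},
    {"tx": -1.9, "ty": -6.5, "tz": 0, "spin": 0},
    {"tx": -2.8, "ty": -6.1, "tz": 0, "spin": 0},
    {"tx": -3.7, "ty": -5.6, "tz": 0, "spin": 0},
    {"tx": -4.5, "ty": -5, "tz": 0, "spin": 0},
    {"tx": -5.2, "ty": -4.3, "tz": 0, "spin": 0}
  ]
}}

```text
time: 6.08
tool_pos: [0.5094, 0.0172, 0.1019]
eef_rot: [-0.001, 0.702, 0.712, 0.001]
wrist_force: [-1.5, 3.7, 9.1]
grip_width: 0.0179
gripper_force: 39.7
```

{"op": "servo_tool", "data": {
  "targets": [
    {"tx": -5.8, "ty": -3.4, "tz": 0, "spin": 0},
    {"tx": -6.2, "ty": -2.5, "tz": 0, "spin": 0},
    {"tx": -6.5, "ty": -1.6, "tz": 0, "spin": 0},
    {"tx": -6.7, "ty": -0.6, "tz": 0, "spin": 0},
    {"tx": -6.7, "ty": 0.4, "tz": 0, "spin": 0},
    {"tx": -6.6, "ty": 1.4, "tz": 0, "spin": 0},
    {"tx": -6.3, "ty": 2.4, "tz": 0, "spin": 0},
    {"tx": -5.9, "ty": 3.3, "tz": 0, "spin": 0},
    {"tx": -5.3, "ty": 4.1, "tz": 0, "spin": 0},
    {"tx": -4.6, "ty": 4.9, "tz": 0, "spin": 0},
    {"tx": 0, "ty": 0, "tz": 0, "spin": 0},
    {"tx": 0, "ty": 0, "tz": 0, "spin": 0}
  ]
}}

```text
time: 7.58
tool_pos: [0.519, -0.0454, 0.1019]
eef_rot: [0.0, 0.702, 0.712, -0.0]
wrist_force: [-2.4, -4.0, 8.5]
grip_width: 0.018
gripper_force: 39.6
```

```bash
python3 - <<'E'
from plant import ctrl
import cv2,pickle
d={n:ctrl.snapshot(n) for n in("scene","top")}
pickle.dump(d,open("s1.pkl","wb"))
f=lambda i:cv2.convertScaleAbs(cv2.resize(i,(400,400),interpolation=cv2.INTER_CUBIC),alpha=1.5)
cv2.imwrite("pics/b.png",cv2.hconcat([f(d["scene"]["color"][225:305,205:285]),f(d["top"]["color"][140:220,270:350])]))
E
```

```text
(no output)
```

View pics/b.png

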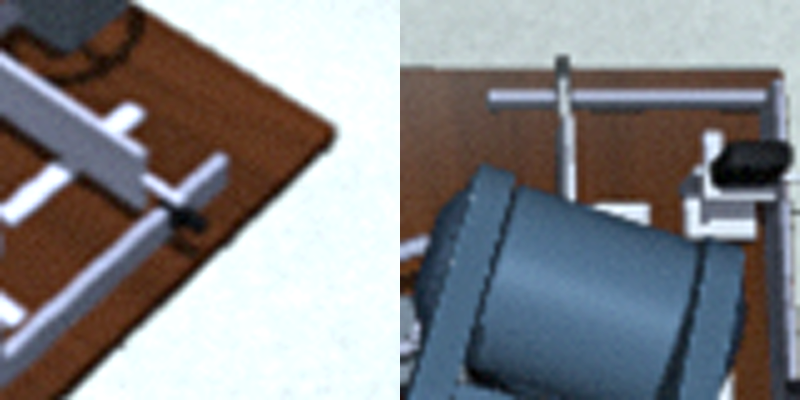

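The pointer is at x=563 and the guide clip at x=562 in the top crop, so they line up. In the scene crop the pointer also ends on the clip. Next I'll release, lift and go to the pusher grip.

{"op": "servo_tool", "data": {
  "targets": [
    {"tx": 0, "ty": 0, "tz": 0, "spin": 0},
    {"tx": 0, "ty": 0, "tz": 0, "spin": 0},
    {"tx": 0, "ty": 0, "tz": 0, "spin": 0},
    {"tx": 0, "ty": 0, "tz": 0, "spin": 0},
    {"tx": 0, "ty": 0, "tz": 0, "spin": 0},
    {"tx": 0, "ty": 0, "tz": -10, "spin": 0},
    {"tx": 0, "ty": 0, "tz": -30, "spin": 0},
    {"tx": 0, "ty": 0, "tz": -40, "spin": 0},
    {"tx": 0, "ty": 0, "tz": -15, "spin": 0}
  ],
  "fingers": 0
}}

```text
time: 8.8
tool_pos: [0.5206, -0.0456, 0.1996]
eef_rot: [0.002, 0.702, 0.712, 0.001]
wrist_force: [0.9, -0.1, 0.1]
grip_width: 0.0852
gripper_force: 0.0
```

{"op": "servo_tool", "data": {
  "targets": [
    {"tx": -14, "ty": 13, "tz": 0, "spin": 0},
    {"tx": -25, "ty": 23, "tz": 0, "spin": 0},
    {"tx": -30, "ty": 27, "tz": 0, "spin": 0},
    {"tx": -30, "ty": 27, "tz": 0, "spin": 0},
    {"tx": -20, "ty": 18, "tz": 0, "spin": 0},
    {"tx": -10, "ty": 10, "tz": 0, "spin": 0},
    {"tx": 0, "ty": 0, "tz": 0, "spin": 0}
  ]
}}

```text
time: 9.68
tool_pos: [0.6388, -0.1729, 0.1947]
eef_rot: [-0.001, 0.702, 0.712, -0.0]
wrist_force: [0.3, 0.2, 0.1]
grip_width: 0.0849
gripper_force: 0.0
```

```bash
python3 - <<'E'
from plant import ctrl
from h import *
import cv2
st=ctrl.read_state();print(st["time"],st["tool_pos"])
d={n:ctrl.snapshot(n) for n in("scene","top","wrist")}
pickle.dump(d,open("s2.pkl","wb"))
f=lambda i:cv2.convertScaleAbs(cv2.resize(i,(400,400),interpolation=cv2.INTER_CUBIC),alpha=1.5)
cv2.imwrite("pics/c.png",cv2.hconcat([f(d["scene"]["color"][190:310,140:260]),f(d["wrist"]["color"][100:384,110:394])]))
E
```

```text
9.675 [ 0.63881397 -0.17292435  0.19474263]
```

View pics/c.png

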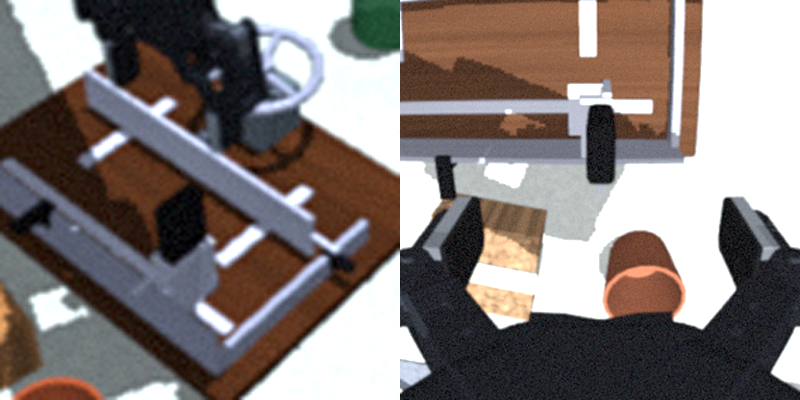

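The wrist crop shows the pusher grip at x≈600, between fingers whose mid is about 602. The scene crop shows the guide pointer still on its clip. Now I'll lower and grip.

{"op": "servo_tool", "data": {
  "targets": [
    {"tx": 0, "ty": 0, "tz": 20, "spin": 0},
    {"tx": 0, "ty": 0, "tz": 40, "spin": 0},
    {"tx": 0, "ty": 0, "tz": 30, "spin": 0},
    {"tx": 0, "ty": 0, "tz": 16, "spin": 0},
    {"tx": 0, "ty": 0, "tz": 0, "spin": 0}
  ]
}}

```text
time: 10.45
tool_pos: [0.6379, -0.1718, 0.0886]
eef_rot: [-0.001, 0.702, 0.712, -0.001]
wrist_force: [-0.1, -0.1, -0.2]
grip_width: 0.0855
gripper_force: 0.0
```

{"op": "servo_tool", "data": {
  "targets": [
    {"tx": 0, "ty": 0, "tz": 0, "spin": 0},
    {"tx": 0, "ty": 0, "tz": 0, "spin": 0},
    {"tx": 0, "ty": 0, "tz": 0, "spin": 0},
    {"tx": 0, "ty": 0, "tz": 0, "spin": 0},
    {"tx": 0, "ty": 0, "tz": 0, "spin": 0},
    {"tx": 0, "ty": 0, "tz": 0, "spin": 0},
    {"tx": 0, "ty": 0, "tz": 0, "spin": 0},
    {"tx": 0, "ty": 0, "tz": 0, "spin": 0}
  ],
  "fingers": 255,
  "newtons": 60
}}

```text
time: 11.45
tool_pos: [0.6382, -0.1726, 0.091]
eef_rot: [-0.001, 0.702, 0.712, -0.001]
wrist_force: [-7.1, -0.1, 6.1]
grip_width: 0.0155
gripper_force: 59.6
```

{"op": "servo_tool", "data": {
  "targets": [
    {"tx": 0, "ty": -5, "tz": 0, "spin": 0},
    {"tx": 0, "ty": -10, "tz": 0, "spin": 0},
    {"tx": 0, "ty": -15, "tz": 0, "spin": 0},
    {"tx": 0, "ty": -15, "tz": 0, "spin": 0},
    {"tx": 0, "ty": -15, "tz": 0, "spin": 0},
    {"tx": 0, "ty": -15, "tz": 0, "spin": 0},
    {"tx": 0, "ty": -15, "tz": 0, "spin": 0},
    {"tx": 0, "ty": -12, "tz": 0, "spin": 0},
    {"tx": 0, "ty": -8, "tz": 0, "spin": 0},
    {"tx": 0, "ty": -4, "tz": 0, "spin": 0},
    {"tx": 0, "ty": 0, "tz": 0, "spin": 0},
    {"tx": 0, "ty": 0, "tz": 0, "spin": 0}
  ]
}}

```text
time: 12.95
tool_pos: [0.5267, -0.1743, 0.0911]
eef_rot: [0.002, 0.702, 0.712, 0.001]
wrist_force: [9.1, 0.9, -2.1]
grip_width: 0.0155
gripper_force: 58.9
```

```bash
python3 - <<'E'
from plant import ctrl
from h import *
import cv2
d={n:ctrl.snapshot(n) for n in("scene","top","wrist")}
pickle.dump(d,open("s3.pkl","wb"))
f=lambda i:cv2.convertScaleAbs(cv2.resize(i,(400,400),interpolation=cv2.INTER_CUBIC),alpha=1.5)
cv2.imwrite("pics/d.png",cv2.hconcat([f(d["scene"]["color"][225:275,125:175]),f(d["top"]["color"][180:240,310:370])]))
E
```

```text
(no output)
```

View pics/d.png

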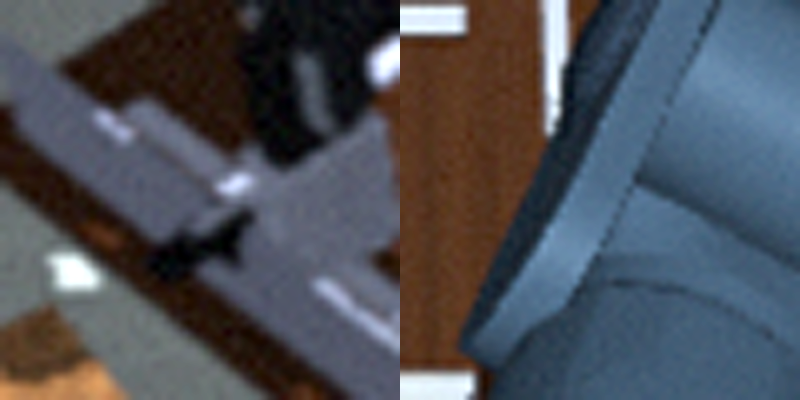

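In the scene crop (scale 8) the grey pusher pointer ends at about (195,222), next to the black clip that runs from (150,265) to (250,220). The arm hides that area in the top view. I'll measure with rays.

```bash
python3 - <<'E'
from h import *;import cv2
c=pickle.load(open("s3.pkl","rb"))["scene"];c0=pickle.load(open("s0.pkl","rb"))["scene"]
q=lambda u,v,z:np.round(ray(c,((u+.5)/8+124.5,(v+.5)/8+224.5),z),4)
print("tip",q(195,222,.073),"pointer mid",q(228,205,.073))
im=c0["color"].astype(int).max(2)[240:265,135:165]
print(im[8:22,5:26])
# projected clip centre line (top view) in scene
def pr(X,c):
    p=c["K"]@(c["R"]@X+c["t"]) if "K" in c else c["intrinsics"]@(c["R"]@np.array(X)+c["t"]);return p[:2]/p[2]
for y in(-.2075,-.2235,-.2395):
  for z in(.05,.062): print(y,z,pr([.5226+.014*(-.2225-y)*-1*-1,y,z],c0),)
for P in([.5208,-.205,.06],):pass
w=pickle.load(open("s3.pkl","rb"))["wrist"]
f=lambda i,n:cv2.convertScaleAbs(cv2.resize(i,(400,400),interpolation=cv2.INTER_CUBIC),alpha=n)
cv2.imwrite("pics/e.png",cv2.hconcat([f(w["color"][130:290,150:310],2),f(c["color"][235:265,135:165],2.5)]))
E
```

```text
tip [ 0.5263 -0.2229  0.073 ] pointer mid [ 0.5282 -0.2119  0.073 ]
[[ 73  67  67  66  68  67  73  85 112 133 125 114 146 175 188 187 181 149
  106  77  60]
 [ 67  69  68  70  68  67  65  67  81 111 133 117  95 114 157 183 192 185
  175 133  82]
 [ 72  73  71  70  67  69  70  69  67  82  95  87  54  43  85 136 170 186
  192 177 137]
 [ 56  68  69  65  71  68  69  70  64  63  55  42  19   9  22  60 112 168
  189 188 180]
 [ 32  48  62  73  70  73  66  67  55  39  27  16   6   8  11  30  75 130
  167 189 191]
 [ 26  29  43  60  70  70  66  51  33  17  18  19  12  12  24  69 113 115
  124 161 184]
 [ 36  23  27  37  56  57  50  31  19  14  17  16  12   6  19  74 122 134
  111 113 143]
 [ 52  34  31  25  31  31  20  17  14  17   8  12  11   0  20  60  90 110
  128 120 115]
 [ 52  49  30  19  15  12  17  14  16  12  18  14  14   9  17  50  68  80
  111 137 131]
 [ 47  49  41  20  11  17  14  15  12  15  24  42  40  22  22  50  64  67
   79 104 127]
 [ 30  38  40  28   9  17  11  16  13  29  59  67  66  48  42  57  69  65
   64  72  88]
 [ 33  34  40  38  25  13  10   4   9  30  58  66  69  70  65  66  66  69
   70  62  67]
 [ 67  32  26  34  35  33  31  25  26  20  30  49  62  64  70  68  63  65
   70  62  63]
 [118  66  33  24  32  42  53  51  38  25  25  30  37  57  70  72  66  67
   65  66  67]]
-0.2075 0.05 [154.36270735 254.27381083]
-0.2075 0.062 [153.67573706 251.03155328]
-0.2235 0.05 [149.21688096 257.96100314]
-0.2235 0.062 [148.47922182 254.71448459]
-0.2395 0.05 [143.95894192 261.7285287 ]
-0.2395 0.062 [143.16852812 258.47833772]
```

View pics/e.png

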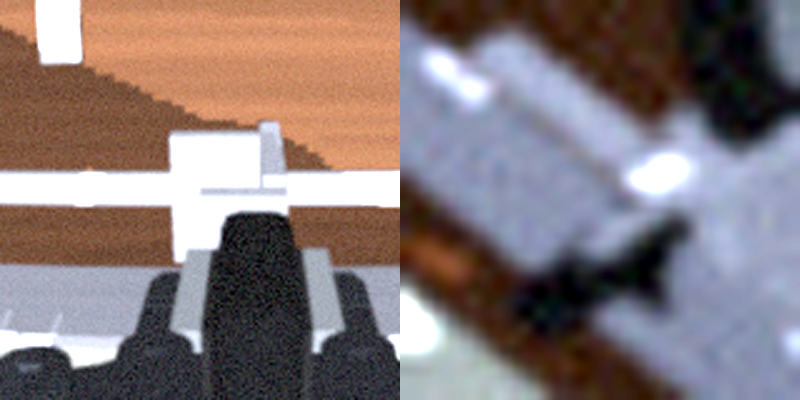

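The clip is at x≈0.5226 and the tip at about 0.5265 to 0.528, so I need about 5 mm more pull.

{"op": "servo_tool", "data": {
  "targets": [
    {"tx": 0, "ty": -3, "tz": 0, "spin": 0},
    {"tx": 0, "ty": -2, "tz": 0, "spin": 0},
    {"tx": 0, "ty": 0, "tz": 0, "spin": 0},
    {"tx": 0, "ty": 0, "tz": 0, "spin": 0},
    {"tx": 0, "ty": 0, "tz": 0, "spin": 0},
    {"tx": 0, "ty": 0, "tz": 0, "spin": 0}
  ]
}}

```text
time: 13.85
tool_pos: [0.5218, -0.1744, 0.091]
eef_rot: [0.002, 0.702, 0.712, 0.001]
wrist_force: [9.1, 0.5, -2.5]
grip_width: 0.0154
gripper_force: 59.1
```

```bash
python3 - <<'E'
from plant import ctrl
from h import *
import cv2
c=ctrl.snapshot("scene")
f=lambda i,n:cv2.convertScaleAbs(cv2.resize(i,(400,400),interpolation=cv2.INTER_CUBIC),alpha=n)
cv2.imwrite("pics/g.png",cv2.hconcat([f(c["color"][225:275,125:175],2),f(c["color"][225:285,205:265],1.5)]))
E
```

```text
(no output)
```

View pics/g.png

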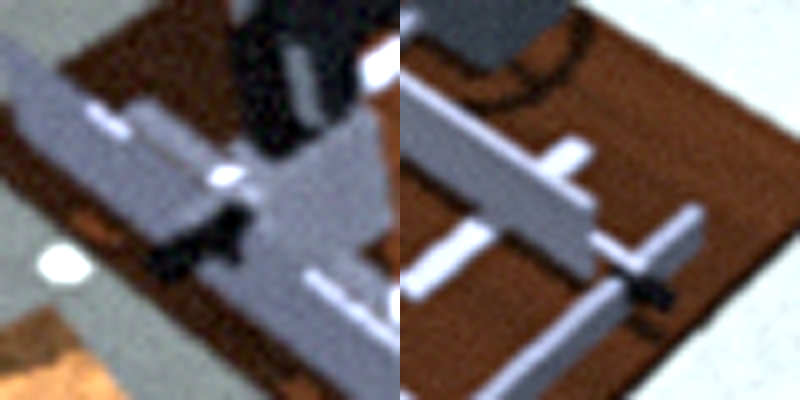

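The left crop shows the pusher pointer, at about (190,215), standing just above the black clip. The right crop shows the guide pointer ending on its clip at (640,280). Both estimates put the pusher within 1.5 mm of its mark, so I'm handing the job in.

```bash
python3 -c "
from plant import ctrl
print(ctrl.finish_job())"
```

```text
the job is handed in; nothing more can be done
None
```

I set the guide pointer on its clip with the handwheel first. The pusher is now held back about 116 mm, within about 1.5 mm of its clip by my measurements, and the job was handed in at about 14 s of the 54 s limit.

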